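# Set up the pull-out salsa tray

### The arm

A 6-joint arm with a two-finger parallel gripper is mounted at the origin on the work surface. World frame = base frame: x ahead of the robot, y to its left, z up, the work surface at z = 0. Lengths are in m, angles in rad, forces in N, time in s.
With the tool pointing down it reaches from about 0.3 to 0.775 m from the base axis. Payload 14.6 kg.
Tool frame: the origin (TCP) lies midway between the tips of the shut fingers; the grasp point (between the pads) lies 19 mm behind it (tcp_to_grasp is the distance from the TCP to the grasp point, in m); z points along the fingers, y is the line along which they close (so a half turn about z gives the same grasp; the last joint's range is limited). The gripper opens to 94 mm and grips with 3 to 60 N. Pads are 16 mm wide; open, the fingers measure 119 mm over their backs; the gripper's body (75 mm by 177 mm) begins 78 mm behind the grasp point.
Start: joints at [-1.221, 0.3, 1.521, -0, 1.321, -0.067], TCP at [0.223, -0.503, 0.205] pointing down, gripper open.
Joint ranges: [-3.03, 3.03], [-0.79, 2.21], [0.23, 2.52], [-1.04, 4.18], [0, 3.07], [-2.55, 2.55]. Speed limits (rad/s): [2.22, 2.22, 2.57, 3.14, 3.14, 3.14].

### API

Orientations are given as [roll, pitch, yaw] about the fixed x, y, z axes, in that order (R = Rz(yaw) Ry(pitch) Rx(roll)).
In Python, from station import * gives the robot as it stands.
- The arm moves only by the tool send_rows, never from a script. Its argument "motion" is a list of rows, each a list of 3 entries, a list of its own where there are three numbers: the shift along the tool's x, y, z in units of 0.03 m (1.0 is 0.03 m), then the turn, a rotation vector about the tool's x, y, z in units of 0.12 rad (1.0 is 0.12 rad), then the opening, from -1 (shut) to 1 (fully open). In form: [[[x, y, z], [rx, ry, rz], grip], ...]. A call has 1 to 12 rows; each row shifts and turns the commanded pose from where the row before left it, along the tool's axes as they then stand; what a row does not reach is not made up. A row lasts 1/10 s, in which the tool goes at most 50 mm and 8.59 degrees, less where a joint would pass 70% of its speed; a pose out of reach is approached as far as the arm can. A call with a number of a shift or a turn outside -1 to 1 is refused whole. A call with a gripper value outside its range is refused whole. The fingers move at their own pace and stop on an object; "squeeze" is the grip in N (left out, the last holds). Time passes only in rows, so rows that do not move let the fingers close. It gives the time, the measured TCP pose, the force, the opening and the grip force at its end, in the units of the state.
- get_obs(): the state, without advancing time (a new reading comes with each control period).
- camera(name): name is "scene" or "side" or "wrist"; returns a dict with "pixels" (480x640x3 uint8, red, green, blue), "depth" (480x640 float32, m along the optical axis (not along the pixel's ray), 0 where there is no reading), "fx", "fy", "cx", "cy" (pixels), "rvec" (rotation vector, rad) and "tvec" (3), from world to camera coordinates, as OpenCV has them. Camera axes: x right, y down, z forward; pixel columns grow to the right and rows downward; lengths in m; the calibration is good to about 2 mm. The wrist camera is an equidistant fisheye: a pixel r from the principal point sees the ray r / f radians off the axis. A picture is of the moment at which its call begins.
- hand_in(): hands the job in; it is judged then, once.
The state is a dict: "time_s": time; "qpos": joint angles; "joint_vel": joint speeds; "tau": joint torques, N m; "ee_pos": TCP position; "eef_rot": TCP orientation; "force": force on the tool from outside, world axes, zero at the start; "moment": the same for the moment, N m; "grip_width": finger opening in m; "grip_force": force on a finger pad.
Only numpy, scipy, OpenCV 4.12 (cv2) and the standard library are available. Lean on these libraries where they do the work, as an engineer would, in place of code of your own. Each camera call takes 0.05 s, during which the arm holds its last target. There are 200 camera calls.

### The job

Slide the catch on top of the oak tray unit across until it clicks open, then pull the tray out to its stop. Gently stand the closed salsa jar upright in the tray's wide bay and lay the scoop flat, right way up, in the narrow bay beside it, leaving the tray fully out and the catch open. Leave the other things on the ledge where they are.

Things in the scene. Friction and masses are not known exactly. Their poses are not given: they have to be found in the camera images.
- cabinet: Low oak unit holding the pull-out tray, 220 mm deep (x) x 256 mm wide (y) x 100 mm high, fixed to the ledge. Origin: centre of its underside. Its open front faces its own -x, about towards the robot; the tray slides out along its own -x.
- catch (a joint): Steel sliding catch on the unit's top, near the front edge: 0 m = locked (its bolt blocks the tray), 0.05 m = open. It moves along the cabinet's +y, 50 mm in all. A spring pushes it back to locked (1 to 3 N); over the last 15 mm it meets a spring detent (push of about 9 N), which snaps over at about 43 mm and then holds the catch at the open end.
- catch_grip (a point): Grip point of the catch, moving with it: middle of its upright dark bar, which is 50 mm long (cabinet x), 18 mm thick (cabinet y), its top 130 mm above the ledge. The point is 124 mm above the ledge, 24 mm above the unit's top, 6 mm below the bar's top, 45 mm behind the unit's front edge (93 mm behind the shut tray's handle bar). Bare top for at least 60 mm either side.
- tray (a joint): How far the tray is out: 0 m = shut, 0.15 m = at its stop, fully out. Slides with about 3 N friction and stays where it is left.
- tray_handle (a point): Middle of the steel bar handle on the tray's front, moving with the tray. The bar is a rod 10 mm in diameter and 100 mm long, level, along the cabinet's y, 74 mm above the ledge (26 mm below the unit's top), its axis 36 mm in front of the tray's front panel (31 mm free between). The panel is 12 mm thick and its top is 86 mm above the ledge.
- wide_bay (a point): Centre of the floor of the tray's wide bay (left as seen facing the unit's front), moving with the tray. The bay is 160 mm (x) x 120 mm (y) inside; floor 20 mm above the ledge; tray side and rear walls 35 mm above the floor, 8 mm thick. Axes as the cabinet's. With the tray fully out, all but the last 10 mm at the rear of the bays is clear of the unit.
- narrow_bay (a point): Centre of the floor of the tray's narrow bay (right as seen facing the unit's front), moving with the tray: 160 mm (x) x 84 mm (y) inside, same floor and walls; a divider 18 mm high and 6 mm thick parts the bays. A tab on top of its outer wall stands 47 mm above the floor. Axes as the cabinet's.
- jar: Closed squat salsa jar, 62 mm in diameter, 95 mm high with its lid, about 0.4 kg, standing on the ledge; the shortest of the three round containers in front of the robot. Origin: centre of its underside, z up.
- scoop: Plastic kitchen scoop lying right way up, 140 mm long. Origin: on the underside at the rear wall of its open bowl. Bowl from 0 to 70 mm along +x, 60 mm wide, 34 mm high (rear wall 40 mm), open to the top and at +x; flat underside. The handle runs from 0 to -70 mm along x, 20 mm wide, 14 mm thick, 21 to 35 mm above the underside.
- scoop_grip (a point): Grip point on the scoop's handle: 22 mm behind the bowl's rear wall, 28 mm above the underside.
- scoop_mouth (a point): Front end of the scoop's bowl floor, 70 mm ahead of the origin.
- scoop_tail (a point): Rear end of the scoop's handle, 70 mm behind the origin, 28 mm above the underside.
- bottle: Bystander: tall sauce bottle, 56 mm in diameter, 190 mm high. Origin: centre of its underside.
- can: Bystander: food can, 74 mm in diameter, 110 mm high. Origin: centre of its underside.
- coaster: Bystander: round bamboo coaster, 100 mm in diameter, 10 mm thick. Origin: centre of its underside.
- spoon: Bystander: wooden spoon lying flat, 220 mm long. Origin: underside, near its middle.
- mug: Bystander: white mug, 80 mm in diameter, 90 mm high, with a handle. Origin: centre of its underside.
- bowl: Bystander: round bowl, 130 mm in diameter, 55 mm high. Origin: centre of its underside.
Mind the look-alikes: they are no part of the job. Of the things shaped like the scoop, the blue one is meant.

How it is judged:
On the way, in this order (a step that is already met when the one before it is completed fails the run):
1. the catch has been slid across and has clicked open, the tray still shut (value of joint catch above 0.044 m and value of joint tray below 0.02 m), for 0.2 s.
2. the tray has been pulled out to its stop (within 7 mm) (value of joint catch above 0.044 m and value of joint tray above 0.143 m), for 0.2 s.
At the end, for the whole second after the job is handed in: The catch is open (at least 44 of 50 mm), the tray is within 7 mm of its stop; the jar stands upright (within 0.12 rad) on the floor of the wide bay; the scoop lies right way up (within 0.15 rad), both its ends inside the narrow bay and its underside on the floor (within 10 mm); both at rest (all of step 2 and x of jar in the frame of wide_bay between -0.055 and 0.055 m and y of jar in the frame of wide_bay between -0.036 and 0.036 m and z of jar in the frame of wide_bay between -0.008 and 0.008 m and angle between jar's own z axis and vertical below 0.12 rad and x of scoop_mouth in the frame of narrow_bay between -0.084 and 0.084 m and y of scoop_mouth in the frame of narrow_bay between -0.046 and 0.046 m and x of scoop_tail in the frame of narrow_bay between -0.084 and 0.084 m and y of scoop_tail in the frame of narrow_bay between -0.046 and 0.046 m and z of scoop in the frame of narrow_bay between -0.008 and 0.01 m and angle between scoop's own z axis and vertical below 0.15 rad and linear speed of each of jar, scoop below 0.03 m/s); the robot touches nothing.
It fails at once if the bottle, can, coaster, spoon, mug or bowl is moved by more than 30 mm (distance of any of bottle, can, coaster, spoon, mug, bowl from where it was at the start of the episode above 0.03 m).
It fails at once if the glass jar is dropped or banged into the unit (more than 60 N) (contact force between jar and cabinet above 60 N).
It also fails if it takes over 72 s, if anything falls off the work surface, if the arm or the gripper's body presses on something with over 40 N, if the wrist force passes 120 N, or if a joint passes its speed limit or range.

## Working session

There is one attempt and no reset: what is moved stays moved. The work goes in short steps, Python scripts to look and compute and a tool call to move; the robot and the scene stay as the last step left them, time stands still between calls to the robot, and variables do not carry over. Pictures are saved under pics/ and viewed, at most 10 in all, crops included, and the job is handed in when it is done.

Besides the shell and the picture viewer there is one more tool, called after "Emit:" as name([rows], argument=value, ...), one row to a line, values as JSON. send_rows: Moves the arm, as the interface text tells. Its arguments: {"type":"object","properties":{"motion":{"type":"array"},"squeeze":{"type":"number"}},"required":["motion"]}

```bash
mkdir -p pics; ls; cat > h.py <<'E'
from station import *
import numpy as np, cv2
from scipy.spatial.transform import Rotation as Ro
def cloud(c):
    d=c["depth"]; v,u=np.mgrid[0:480,0:640]
    p=np.stack([(u-c["cx"])/c["fx"]*d,(v-c["cy"])/c["fy"]*d,d],-1)
    R=Ro.from_rotvec(np.ravel(c["rvec"])).as_matrix()
    w=(p-np.ravel(c["tvec"]))@R
    w[d<=0]=np.nan
    return w
def save(c,n): cv2.imwrite("pics/"+n+".png",c["pixels"][:,:,::-1])
E
python3 - <<'E'
from h import *
import pickle
o=get_obs();print({k:np.round(v,3) for k,v in o.items()})
for n in("scene","side"):
    c=camera(n);save(c,n+"0");pickle.dump(c,open(n+"0.pkl","wb"))
    print(n,c["fx"],c["rvec"],c["tvec"],np.isfinite(cloud(c)).mean())
E
```

```text
pics
{'time_s': np.float64(0.0), 'qpos': array([-1.221,  0.301,  1.522,  0.   ,  1.321, -0.067]), 'joint_vel': array([ 0.001,  0.   , -0.001,  0.   ,  0.   , -0.002]), 'tau': array([ 1.0000e-03, -5.3180e+01, -3.5274e+01,  7.1000e-02,  2.4000e-02,
       -0.0000e+00]), 'ee_pos': array([ 0.223, -0.503,  0.205]), 'eef_rot': array([-3.14 , -0.   ,  0.417]), 'force': array([ 0.395, -0.672, -0.02 ]), 'moment': array([-0.004, -0.023, -0.004]), 'grip_force': np.float64(0.0), 'grip_width': np.float64(0.094)}
scene 447.8750912729164 [ 1.85571424  1.58097519 -0.67864621] [-0.1363051  -0.27734479  1.63321305] 0.9957975260416667
side 555.8237469069674 [ 0.17441867 -2.80287714  1.24302029] [0.5564835  0.08762103 1.37460755] 0.9959244791666667
```

View pics/scene0.png

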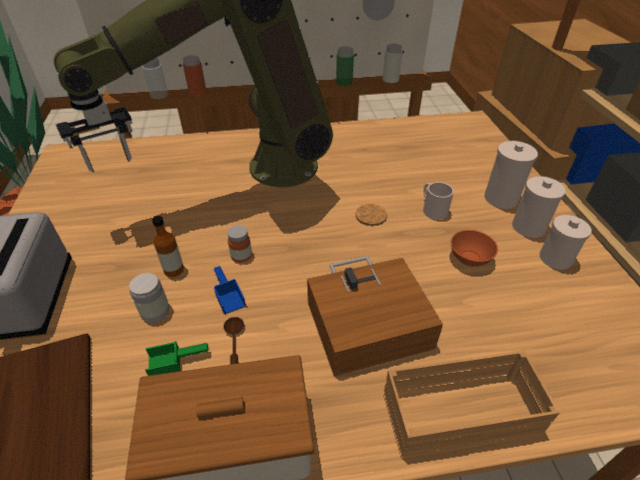

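View pics/side0.png

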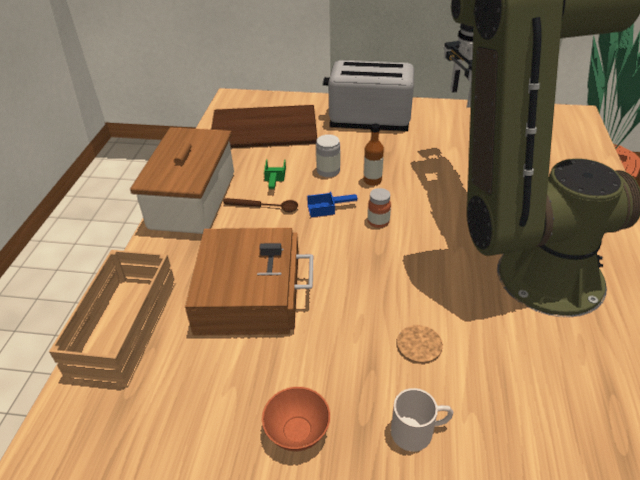

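The scene view shows three round containers: bottle (168,250), can (150,298) and salsa jar (239,243). The jar is shortest, with a red label and white lid. There are two scoops: blue (229,292), which is the one meant, and a green look-alike (178,355). The unit sits at (370,312) with its catch bar at (350,278) and handle at (355,267). I'll confirm with one enlarged crop and measure.

```bash
cat > m.py <<'E'
from h import *
import pickle
S=pickle.load(open("scene0.pkl","rb"));D=pickle.load(open("side0.pkl","rb"))
cv2.imwrite("pics/crop.png",cv2.resize(S["pixels"][200:380,120:400,::-1],None,fx=2.8,fy=2.8,interpolation=cv2.INTER_CUBIC))
W=[cloud(S),cloud(D)]
P=np.concatenate([w.reshape(-1,3) for w in W]); C=np.concatenate([c["pixels"].reshape(-1,3) for c in (S,D)])
src=np.repeat([0,1],480*640)
hsv=cv2.cvtColor(C[None],cv2.COLOR_RGB2HSV)[0]
f=lambda a:np.round(a,4).tolist()
# cabinet top
a=W[0][315,370];print("cab seed",f(a))
for s in(0,1):
    m=(src==s)&(np.abs(P[:,2]-.1)<.006)&(np.hypot(*(P[:,:2]-a[:2]).T)<.22)
    r=cv2.minAreaRect(P[m][:,:2].astype(np.float32));print("cabtop",s,m.sum(),r,f(np.median(P[m],0)));print(f(cv2.boxPoints(r)))
# seeds
for n,s,u,v in[("jar",0,239,232),("jar",1,379,196),("bottle",0,160,222),("can",0,146,282),("can",1,328,142),("barS",0,350,276),("barD",1,270,247),("hS",0,352,262),("hD",1,311,270)]:
    print(n,s,f(W[s][v,u]))
# blue scoop
b=(hsv[:,0]>105)&(hsv[:,0]<130)&(hsv[:,1]>150)&(hsv[:,2]>60)
for s in(0,1):
    q=P[b&(src==s)&(np.hypot(*(P[:,:2]-W[0][292,229][:2]).T)<.15)]
    print("scoop",s,len(q),f(q.min(0)),f(q.max(0)),cv2.minAreaRect(q[:,:2].astype(np.float32)))
    mu=q[:,:2].mean(0);hnd=q[(q[:,2]>.015)]
    np.save(f"sc{s}.npy",q)
# round tops
for n,s,u,v in[("jar",0,239,232),("can",0,146,282),("jar",1,379,196),("can",1,328,142)]:
    z=W[s][v,u];m=(src==s)&(np.hypot(*(P[:,:2]-z[:2]).T)<.06)&(P[:,2]>.01)
    q=P[m];top=np.percentile(q[:,2],99);t=q[q[:,2]>top-.006]
    c,rad=cv2.minEnclosingCircle(t[:,:2].astype(np.float32));print(n,s,"top",round(top,4),c,rad)
E
python3 m.py
```

```text
cab seed [0.7785, 0.1257, 0.1029]
cabtop 0 8430 ((0.8084038496017456, 0.14950351417064667), (0.37130072712898254, 0.25738880038261414), 7.750497341156006) [0.7587, 0.1398, 0.1013]
[[0.6071000099182129, 0.25200000405311584], [0.6417999863624573, -0.003100000089034438], [1.0096999406814575, 0.04699999839067459], [0.9750000238418579, 0.3021000027656555]]
cabtop 1 7528 ((0.8149250745773315, 0.10766520351171494), (0.3705528676509857, 0.3536362648010254), 7.397402286529541) [0.741, 0.1642, 0.0984]
[[0.6083999872207642, 0.25920000672340393], [0.6539999842643738, -0.09149999916553497], [1.021399974822998, -0.043800000101327896], [0.9758999943733215, 0.3068999946117401]]
jar 0 [0.4382, -0.1614, 0.0951]
jar 1 [0.4355, -0.1544, 0.0932]
bottle 0 [0.4709, -0.3485, 0.1849]
can 0 [0.6049, -0.3855, 0.1138]
can 1 [0.6011, -0.3827, 0.1064]
barS 0 [0.6794, 0.0987, 0.1315]
barD 1 [0.672, 0.1106, 0.1282]
hS 0 [0.5833, 0.1268, 0.077]
hD 1 [0.5765, 0.1221, 0.0755]
scoop 0 769 [0.5035, -0.236, -0.0] [0.6438, -0.1632, 0.0489] ((0.5694635510444641, -0.2106485366821289), (0.1398286372423172, 0.05889672413468361), 17.312088012695312)
scoop 1 637 [0.5011, -0.2374, -0.0032] [0.6386, -0.1552, 0.0404] ((0.5668783187866211, -0.20278212428092957), (0.13727056980133057, 0.0735551193356514), 12.46887493133545)
jar 0 top 0.0994 (0.43527185916900635, -0.1670534610748291) 0.02872600592672825
can 0 top 0.1146 (0.6051870584487915, -0.39284199476242065) 0.0349605530500412
jar 1 top 0.0966 (0.43335628509521484, -0.1625751554965973) 0.029770059511065483
can 1 top 0.1118 (0.6030821800231934, -0.38625839352607727) 0.03549749031662941
```

View pics/crop.png

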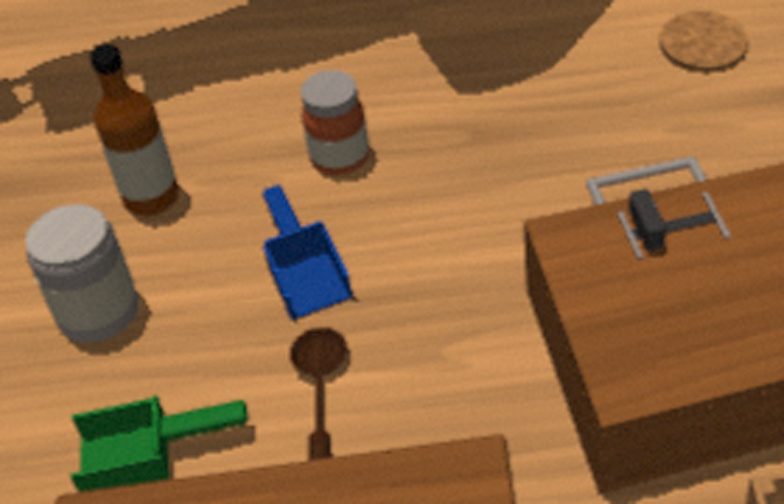

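The crop confirms the closed salsa jar (330,120 in the crop), the blue scoop (305,255) and the catch bar (648,220). Next I'll refine the unit's frame and the scoop axis.

```bash
cat > m2.py <<'E'
from m import *
print("-----")
ya=0.132; 
for it in range(2):
  for s in(0,1):
    X=np.array([np.cos(ya),np.sin(ya)]);Y=np.array([-X[1],X[0]])
    m=(src==s)&(np.abs(P[:,2]-.1)<.006)&(np.hypot(*(P[:,:2]-[.735,.138]).T)<.175)
    q=P[m][:,:2]; lx=q@X; ly=q@Y
    bins=np.round(ly/.004); fx=[];fy=[]
    for k in np.unique(bins):
        i=bins==k
        if i.sum()>15: fx.append(np.percentile(lx[i],1));fy.append(k*.004)
    fx=np.array(fx);fy=np.array(fy);md=np.median(fx);g=np.abs(fx-md)<.006
    p=np.polyfit(fy[g],fx[g],1)
    bx=np.round(lx/.004);hi=[];lo=[]
    for k in np.unique(bx):
        i=bx==k
        if i.sum()>15: hi.append(np.percentile(ly[i],99));lo.append(np.percentile(ly[i],1))
    print(s,"yaw",ya-np.arctan(p[0]),"front lx",md,"ly hi/lo",np.median(hi),np.median(lo),"back",np.percentile(lx,99.5))
    for nm,sel in(("bar",(P[:,2]>.115)&(P[:,2]<.14)),("handle",(np.abs(P[:,2]-.076)<.008))):
        m=(src==s)&sel; l=np.stack([P[m][:,:2]@X,P[m][:,:2]@Y],1)
        rng=(-.02,.1) if nm=="bar" else (-.07,-.03)
        k=(l[:,0]>md+rng[0])&(l[:,0]<md+rng[1])&(np.abs(l[:,1]-.04)<.09); l=l[k]
        print(nm,k.sum(),f(np.percentile(l,[2,50,98],axis=0)))
# scoop: handle and bowl
for s in(0,1):
    q=np.load(f"sc{s}.npy"); r=cv2.minAreaRect(q[:,:2].astype(np.float32))
    mu=q[:,:2].mean(0);w=np.linalg.svd(q[:,:2]-mu)[2][0]; w=w*np.sign(w[0])
    t=(q[:,:2]-mu)@w; t-=t.min()
    h=q[t<.06]; hm=h[:,:2].mean(0);hw=np.linalg.svd(h[:,:2]-hm,full_matrices=False)[2][0];hw*=np.sign(hw[0])
    tt=(q[:,:2]-hm)@hw; side=(q[:,:2]-hm)@[-hw[1],hw[0]]
    print("scoop",s,"yaw",np.arctan2(hw[1],hw[0]),"tail",f(hm+hw*np.percentile(tt,.5)),"mouth",f(hm+hw*np.percentile(tt,99.5)),"bowl side",f(np.percentile(side[tt>.05],[1,99])),"hz",np.median(h[:,2]), "pca",np.arctan2(w[1],w[0]))
E
python3 m2.py | sed -n '/-----/,$p'
```

```text
-----
0 yaw 0.1296295613376544 front lx 0.6417271564959773 ly hi/lo 0.16492587119685576 -0.0845726871654837 back 0.8578090082996076
bar 170 [[0.6602, 0.0016], [0.6901, 0.0089], [0.7088, 0.0194]]
handle 179 [[0.5865, -0.0129], [0.593, 0.0407], [0.6096, 0.0927]]
1 yaw 0.13681337667518498 front lx 0.6400264021199118 ly hi/lo 0.17302635622850177 -0.07748659706488761 back 0.8555018300049052
bar 189 [[0.6583, 0.0062], [0.6808, 0.0213], [0.7066, 0.0275]]
handle 201 [[0.5846, -0.005], [0.5909, 0.0572], [0.6092, 0.1003]]
0 yaw 0.1296295613376544 front lx 0.6417271564959773 ly hi/lo 0.16492587119685576 -0.0845726871654837 back 0.8578090082996076
bar 170 [[0.6602, 0.0016], [0.6901, 0.0089], [0.7088, 0.0194]]
handle 179 [[0.5865, -0.0129], [0.593, 0.0407], [0.6096, 0.0927]]
1 yaw 0.13681337667518498 front lx 0.6400264021199118 ly hi/lo 0.17302635622850177 -0.07748659706488761 back 0.8555018300049052
bar 189 [[0.6583, 0.0062], [0.6808, 0.0213], [0.7066, 0.0275]]
handle 201 [[0.5846, -0.005], [0.5909, 0.0572], [0.6092, 0.1003]]
scoop 0 yaw 0.3093532580141182 tail [0.5081, -0.2305] mouth [0.6353, -0.1898] bowl side [-0.0291, 0.0285] hz 0.036801602599890834 pca 0.3410733412987056
scoop 1 yaw 0.3201235489928784 tail [0.5031, -0.2238] mouth [0.6308, -0.1815] bowl side [-0.0377, 0.0297] hz 0.03166644405440738 pca 0.2248061364742901
```

```bash
cat > plan.py <<'E'
from h import *
YA=.133
def cab(lx,ly): return np.array([lx*np.cos(YA)-ly*np.sin(YA), lx*np.sin(YA)+ly*np.cos(YA)])
def plan(x,y,z,yaw=None):
    o=get_obs();R=Ro.from_euler("xyz",o["eef_rot"])
    T=Ro.from_euler("xyz",[np.pi,0,o["eef_rot"][2] if yaw is None else yaw])
    print("pos",np.round(o["ee_pos"],4),"turn units",np.round((R.inv()*T).as_rotvec()/.12,2),
     "shift units after turn",np.round(T.inv().apply(np.array([x,y,z])-o["ee_pos"])/.03,2))
E
python3 -c "
from plan import *
print(cab(.685,.0136)); plan(*cab(.685,.0136),.26,.133)"
```

```text
[0.67714697 0.10431654]
pos [ 0.2226 -0.5027  0.205 ] turn units [-0.01  0.    2.37] shift units after turn [ 17.7  -18.05  -1.83]
```

Emit:
send_rows([
  [[0,0,-0.6],[0,0,0.8],1],
  [[0,0,-0.6],[0,0,0.8],1],
  [[0,0,-0.6],[0,0,0.77],1],
  [[0.8,-0.8,0],[0,0,0],1],
  [[0.8,-0.8,0],[0,0,0],1],
  [[0.8,-0.8,0],[0,0,0],1],
  [[0.8,-0.8,0],[0,0,0],1],
  [[0.8,-0.8,0],[0,0,0],1],
  [[0.8,-0.8,0],[0,0,0],1],
  [[0.8,-0.8,0],[0,0,0],1],
  [[0.8,-0.8,0],[0,0,0],1],
  [[0.8,-0.8,0],[0,0,0],1],
])

```text
time_s: 1.3
ee_pos: [0.4088, -0.259, 0.2593]
eef_rot: [-3.141, 0.0, 0.132]
force: [0.2, 0.1, 0.4]
grip_width: 0.0937
grip_force: 0.0
```

Emit:
send_rows([
  [[0.8,-0.8,0],[0,0,0],1],
  [[0.8,-0.8,0],[0,0,0],1],
  [[0.8,-0.8,0],[0,0,0],1],
  [[0.8,-0.8,0],[0,0,0],1],
  [[0.8,-0.8,0],[0,0,0],1],
  [[0.8,-0.8,0],[0,0,0],1],
  [[0.8,-0.8,0],[0,0,0],1],
  [[0.8,-0.8,0],[0,0,0],1],
  [[0.8,-0.8,0],[0,0,0],1],
  [[0.8,-0.8,0],[0,0,0],1],
  [[0.8,-0.8,0],[0,0,0],1],
  [[0,0,0],[0,0,0],1],
])

```text
time_s: 2.5
ee_pos: [0.6361, 0.0392, 0.258]
eef_rot: [-3.141, 0.002, 0.135]
force: [0.2, -0.2, 0.3]
grip_width: 0.0942
grip_force: 0.0
```

```bash
python3 -c "
from plan import *
plan(*cab(.685,.0136),.107,.133)
c=camera('wrist');save(c,'w1');print(c['fx'],c['cx'],c['cy'],c['rvec'],c['tvec'])
import pickle;pickle.dump(c,open('w1.pkl','wb'))"
```

```text
pos [0.6361 0.0392 0.258 ] turn units [-0.01  0.01  0.02] shift units after turn [ 1.64 -1.97  5.03]
371.64829954431775 319.7852503744435 241.43167861156073 [-2.21516975  1.93354275  0.24752557] [-0.04747643  0.57500625  0.60167555]
```

View pics/w1.png

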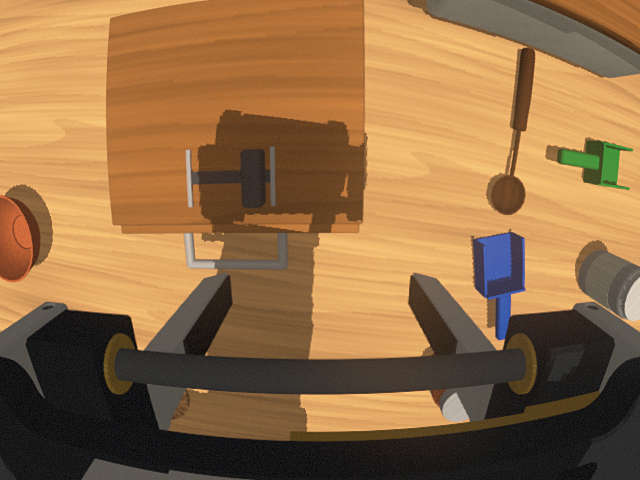

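The wrist view shows the catch bar top at (253,178), the handle rod at (190–286,264) and the blue scoop with its tail at (503,337) and mouth at about (498,235). I'll cast these by fisheye ray.

```bash
cat >> plan.py <<'E'
def ray(c,u,v,z):
    d=np.array([u-c["cx"],v-c["cy"]]);r=np.hypot(*d);th=r/c["fx"]
    k=np.array([*(d/r*np.sin(th)),np.cos(th)])
    R=Ro.from_rotvec(np.ravel(c["rvec"])).as_matrix();o=-R.T@np.ravel(c["tvec"]);k=R.T@k
    return (o+k*(z-o[2])/k[2])[:2]
def loc(p): return np.array([p[0]*np.cos(YA)+p[1]*np.sin(YA),-p[0]*np.sin(YA)+p[1]*np.cos(YA)])
E
python3 -c "
from plan import *
import pickle;c=pickle.load(open('w1.pkl','rb'))
for n,u,v,z in [('bar',253,178,.13),('bar-back',253,150,.13),('bar-front',253,207,.13),('hl',190,264,.079),('hr',286,264,.079),('FL',112,222,.1),('FR',364,226,.1),('BL',110,17,.1),('BR',364,0,.1),('tail',503,338,.035),('neck',502,293,.035),('bowlRL',474,297,.04),('bowlRR',524,291,.04),('mouthL',475,237,.034),('mouthR',522,233,.034)]:
  p=ray(c,u,v,z);print(n,np.round(p,4),'cabaxes',np.round(loc(p),4))"
```

```text
bar [0.6752 0.1004] cabaxes [0.6826 0.01  ]
bar-back [0.6986 0.1031] cabaxes [0.7061 0.0096]
bar-front [0.6507 0.0978] cabaxes [0.6579 0.0107]
hl [0.5723 0.1688] cabaxes [0.5897 0.0914]
hr [0.5872 0.0668] cabaxes [ 0.5909 -0.0117]
FL [0.6123 0.2529] cabaxes [0.6404 0.1695]
FR [ 0.6411 -0.0022] cabaxes [ 0.6352 -0.0872]
BL [0.8269 0.2814] cabaxes [0.8569 0.1693]
BR [0.8541 0.0273] cabaxes [ 0.8502 -0.0862]
tail [ 0.5038 -0.2296] cabaxes [ 0.4689 -0.2944]
neck [ 0.5681 -0.2055] cabaxes [ 0.5358 -0.279 ]
bowlRL [ 0.5609 -0.1636] cabaxes [ 0.5342 -0.2366]
bowlRR [ 0.5755 -0.2355] cabaxes [ 0.5392 -0.3098]
mouthL [ 0.6341 -0.1477] cabaxes [ 0.609  -0.2305]
mouthR [ 0.6484 -0.2126] cabaxes [ 0.6145 -0.2967]
```

```bash
python3 -c "
from plan import *
plan(*cab(.683,.011),.107,.133)"
```

```text
pos [0.6354 0.0377 0.2582] turn units [-0.    0.01  0.01] shift units after turn [ 1.61 -1.93  5.04]
```

Emit:
send_rows([
  [[0.8,-0.97,0],[0,0,0],1],
  [[0.8,-0.96,0],[0,0,0],1],
  [[0,0,0.8],[0,0,0],1],
  [[0,0,0.8],[0,0,0],1],
  [[0,0,0.8],[0,0,0],1],
  [[0,0,0.8],[0,0,0],1],
  [[0,0,0.8],[0,0,0],1],
  [[0,0,0.6],[0,0,0],1],
  [[0,0,0.4],[0,0,0],1],
  [[0,0,0],[0,0,0],1],
], squeeze=20)

```text
time_s: 3.55
ee_pos: [0.6742, 0.0993, 0.1079]
eef_rot: [-3.142, 0.003, 0.132]
force: [-0.5, 0.3, -0.5]
grip_width: 0.0935
grip_force: 0.0
```

Emit:
send_rows([
  [[0,0,0],[0,0,0],-1],
  [[0,0,0],[0,0,0],-1],
  [[0,0,0],[0,0,0],-1],
  [[0,0,0],[0,0,0],-1],
  [[0,0,0],[0,0,0],-1],
  [[0,0,0],[0,0,0],-1],
  [[0,0,0],[0,0,0],-1],
  [[0,0,0],[0,0,0],-1],
])

```text
time_s: 4.35
ee_pos: [0.675, 0.1, 0.1094]
eef_rot: [-3.142, 0.0, 0.132]
force: [-0.2, -0.1, -0.7]
grip_width: 0.0336
grip_force: 0.0
```

Emit:
send_rows([
  [[0,0,0],[0,0,0],-1],
  [[0,0,0],[0,0,0],-1],
  [[0,0,0],[0,0,0],-1],
  [[0,0,0],[0,0,0],-1],
])

```text
time_s: 4.75
ee_pos: [0.6746, 0.1029, 0.1094]
eef_rot: [-3.138, -0.0, 0.134]
force: [-1.3, 16.3, -0.0]
grip_width: 0.018
grip_force: 20.0
```

Emit:
send_rows([
  [[0,-0.3,0],[0,0,0],-1],
  [[0,-0.3,0],[0,0,0],-1],
  [[0,-0.3,0],[0,0,0],-1],
  [[0,-0.3,0],[0,0,0],-1],
  [[0,-0.3,0],[0,0,0],-1],
  [[0,-0.2,0],[0,0,0],-1],
  [[0,-0.1,0],[0,0,0],-1],
  [[0,0,0],[0,0,0],-1],
])

```text
time_s: 5.55
ee_pos: [0.6679, 0.1532, 0.1095]
eef_rot: [3.14, 0.0, 0.132]
force: [-1.0, -6.6, 1.4]
grip_width: 0.0178
grip_force: 20.0
```

Emit:
send_rows([
  [[0,0,0],[0,0,0],1],
  [[0,0,0],[0,0,0],1],
  [[0,0,0],[0,0,0],1],
  [[0,0,-0.5],[0,0,0],1],
  [[0,0,-1],[0,0,0],1],
  [[0,0,-1],[0,0,0],1],
  [[0,0,-1],[0,0,-0.9],0.0],
  [[0,0,0],[0,0,-1],-0.2],
  [[0,0,0],[0,0,-1],-0.3],
  [[0,0,0],[0,0,-1],-0.3],
  [[0,0,0],[0,0,-1],-0.3],
  [[0,0,0],[0,0,-1],-0.3],
])

```text
time_s: 6.75
ee_pos: [0.668, 0.1537, 0.2158]
eef_rot: [3.141, -0.001, 0.845]
force: [-0.4, 0.4, -0.4]
grip_width: 0.0329
grip_force: 0.0
```

Emit:
send_rows([
  [[0,0,0],[0,0,-1],-0.3],
  [[0,0,0],[0,0,-1],-0.3],
  [[0,0,0],[0,0,-1],-0.3],
  [[0,0,0],[0,0,-1],-0.3],
  [[0,0,0],[0,0,-1],-0.3],
  [[0,0,0],[0,0,-1],-0.3],
  [[0,0,0],[0,0,-1],-0.3],
  [[0,0,0],[0,0,-0.2],-0.3],
  [[0,0,0],[0,0,0],-0.3],
])

```text
time_s: 7.65
ee_pos: [0.6679, 0.1536, 0.2153]
eef_rot: [3.141, -0.0, 1.702]
force: [-0.3, 0.2, -0.3]
grip_width: 0.0327
grip_force: 0.0
```

```bash
python3 -c "
from plan import *
plan(*cab(.591,.041),.055,.133+np.pi/2)
c=camera('scene');w=cloud(c);m=(w[...,2]>.12)&(w[...,2]<.14)&(np.hypot(w[...,0]-.67,w[...,1]-.13)<.08)
print(m.sum(),np.median([loc(p) for p in w[m][:,:2]],axis=0), get_obs()['grip_width'])"
```

```text
pos [0.6679 0.1536 0.2153] turn units [ 0.01 -0.   -0.01] shift units after turn [-0.76 -3.05  5.34]
144 [0.6872195  0.05882267] 0.03280148196695563
```

Emit:
send_rows([
  [[-0.26,-1,0],[0,0,0],-0.3],
  [[-0.25,-1,0],[0,0,0],-0.3],
  [[-0.25,-1,0],[0,0,0],-0.3],
  [[0,-0.04,0.7],[0,0,0],-0.3],
  [[0,0,0.9],[0,0,0],-0.3],
  [[0,0,0.9],[0,0,0],-0.3],
  [[0,0,0.9],[0,0,0],-0.3],
  [[0,0,0.8],[0,0,0],-0.3],
  [[0,0,0.6],[0,0,0],-0.3],
  [[0,0,0.54],[0,0,0],-0.3],
  [[0,0,0],[0,0,0],-0.3],
])

```text
time_s: 8.8
ee_pos: [0.5796, 0.1186, 0.0525]
eef_rot: [-3.138, -0.0, 1.702]
force: [-0.1, -0.3, -0.8]
grip_width: 0.0327
grip_force: 0.0
```

Emit:
send_rows([
  [[0,0,0],[0,0,0],-1],
  [[0,0,0],[0,0,0],-1],
  [[0,0,0],[0,0,0],-1],
  [[0,0,0],[0,0,0],-1],
  [[0,0,0],[0,0,0],-1],
], squeeze=20)

```text
time_s: 9.3
ee_pos: [0.5791, 0.1186, 0.0551]
eef_rot: [-3.138, 0.0, 1.704]
force: [-14.9, -2.5, 12.1]
grip_width: 0.0092
grip_force: 20.0
```

Emit:
send_rows([
  [[0,-0.3,0],[0,0,0],-1],
  [[0,-0.5,0],[0,0,0],-1],
  [[0,-0.5,0],[0,0,0],-1],
  [[0,-0.5,0],[0,0,0],-1],
  [[0,-0.5,0],[0,0,0],-1],
  [[0,-0.5,0],[0,0,0],-1],
  [[0,-0.5,0],[0,0,0],-1],
  [[0,-0.5,0],[0,0,0],-1],
  [[0,-0.5,0],[0,0,0],-1],
  [[0,-0.4,0],[0,0,0],-1],
  [[0,-0.3,0],[0,0,0],-1],
  [[0,0,0],[0,0,0],-1],
])

```text
time_s: 10.5
ee_pos: [0.4313, 0.0987, 0.055]
eef_rot: [3.141, 0.0, 1.704]
force: [-2.3, -0.3, 7.4]
grip_width: 0.0094
grip_force: 20.0
```

Emit:
send_rows([
  [[0,-0.1,0],[0,0,0],-1],
  [[0,-0.03,0],[0,0,0],-1],
  [[0,0,0],[0,0,0],-1],
  [[0,0,0],[0,0,0],-1],
])

```text
time_s: 10.9
ee_pos: [0.4304, 0.0986, 0.0551]
eef_rot: [3.135, -0.0, 1.704]
force: [16.0, 2.8, -4.2]
grip_width: 0.0091
grip_force: 20.0
```

Emit:
send_rows([
  [[0,0,0],[0,0,0],-0.3],
  [[0,0,0],[0,0,0],-0.3],
  [[0,0,0],[0,0,0],-0.3],
  [[0,0,-0.6],[0,0,0],-0.3],
  [[0,0,-1],[0,0,0],-0.3],
  [[0,0,-1],[0,0,0],0.2],
  [[0,0,-1],[0,0,0],1],
  [[0,0,-1],[0,0,0],1],
  [[0,0,0],[0,0,0],1],
])

```text
time_s: 11.8
ee_pos: [0.4292, 0.0985, 0.1956]
eef_rot: [3.136, -0.0, 1.704]
force: [-0.5, 0.0, -0.6]
grip_width: 0.0615
grip_force: 0.0
```

```bash
python3 -c "
from plan import *
plan(.435,-.166,.19,.133+np.pi/2)
c=camera('wrist');save(c,'w2');import pickle;pickle.dump(c,open('w2.pkl','wb'))"
```

```text
pos [0.4292 0.0985 0.1956] turn units [ 0.05 -0.    0.01] shift units after turn [-8.76 -0.98  0.19]
```

View pics/w2.png

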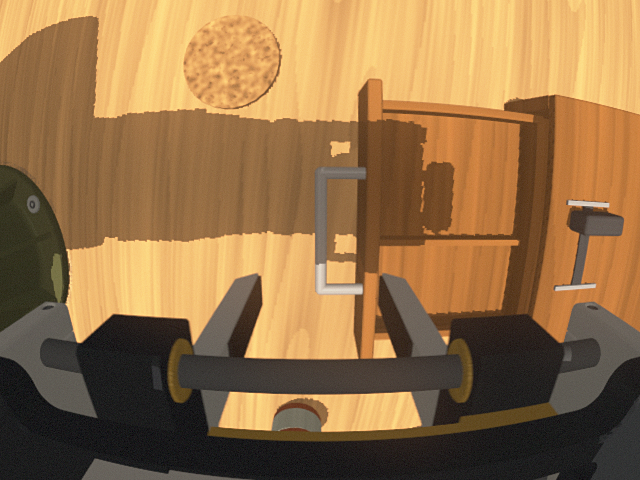

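The tray is fully out with the handle at (322,230), and the catch sits at its open end (597,222). Moving over the jar.

Emit:
send_rows([
  [[-1,0,0],[0,0,0],1],
  [[-1,-0.1,0],[0,0,0],1],
  [[-1,-0.1,0],[0,0,0],1],
  [[-1,-0.1,0],[0,0,0],1],
  [[-1,-0.1,0],[0,0,0],1],
  [[-1,-0.1,0],[0,0,0],1],
  [[-1,-0.2,0],[0,0,0],1],
  [[-0.9,-0.2,0],[0,0,0],1],
  [[-0.86,-0.1,0],[0,0,0],1],
  [[0,0,0],[0,0,0],1],
])

```text
time_s: 12.85
ee_pos: [0.4325, -0.168, 0.1908]
eef_rot: [-3.139, -0.001, 1.702]
force: [-0.9, 0.8, 0.1]
grip_width: 0.0942
grip_force: 0.0
```

```bash
python3 -c "
from plan import *
plan(.435,-.166,.043,.133+np.pi/2)
c=camera('side');w=cloud(c);s=c['pixels']
for n,c in(('side',c),('scene',camera('scene'))):
  w=cloud(c);m=(np.hypot(w[...,0]-.435,w[...,1]+.166)<.05)&(w[...,2]>.03)&(w[...,2]<.11)
  q=w[m];t=q[q[:,2]>.088];print(n,m.sum(),np.percentile(q,[1,99],axis=0).round(4).tolist(),cv2.minEnclosingCircle(t[:,:2].astype(np.float32)))
"
```

```text
pos [ 0.4325 -0.168   0.1908] turn units [-0.02 -0.01 -0.02] shift units after turn [0.06 0.09 4.93]
side 633 [[0.4051, -0.1868, 0.0312], [0.4645, -0.1294, 0.0967]] ((0.4349742531776428, -0.1618969887495041), 0.029149608686566353)
scene 601 [[0.4132, -0.1972, 0.0317], [0.4678, -0.1379, 0.1]] ((0.43828511238098145, -0.167611762881279), 0.02871529757976532)
```

Emit:
send_rows([
  [[0.06,0.1,0.8],[0,0,0],1],
  [[0,0,0.8],[0,0,0],1],
  [[0,0,0.8],[0,0,0],1],
  [[0,0,0.8],[0,0,0],1],
  [[0,0,0.8],[0,0,0],1],
  [[0,0,0.6],[0,0,0],1],
  [[0,0,0.33],[0,0,0],1],
  [[0,0,0],[0,0,0],1],
  [[0,0,0],[0,0,0],0],
  [[0,0,0],[0,0,0],-0.5],
  [[0,0,0],[0,0,0],-0.5],
  [[0,0,0],[0,0,0],-0.5],
], squeeze=25)

```text
time_s: 14.15
ee_pos: [0.4362, -0.1641, 0.0448]
eef_rot: [3.141, 0.0, 1.704]
force: [0.0, 0.4, -0.2]
grip_width: 0.0655
grip_force: 0.0
```

Emit:
send_rows([
  [[0,0,0],[0,0,0],-1],
  [[0,0,0],[0,0,0],-1],
  [[0,0,0],[0,0,0],-1],
])

```text
time_s: 14.45
ee_pos: [0.4361, -0.1641, 0.0447]
eef_rot: [3.141, 0.0, 1.704]
force: [-2.6, 0.4, 5.5]
grip_width: 0.0615
grip_force: 25.0
```

```bash
python3 -c "
from plan import *
import pickle;c=pickle.load(open('w2.pkl','rb'))
print('divider',loc(ray(c,450,241,.038)),'wallL',loc(ray(c,450,103,.055)),'panel',loc(ray(c,382,200,.086)))
print(cab(.568,.086));plan(*cab(.568,.086),.195,.133+np.pi/2)"
```

```text
divider [0.566448   0.02574591] wallL [0.55400147 0.156335  ] panel [0.48790068 0.07168889]
[0.55157942 0.16056197]
pos [ 0.4361 -0.1641  0.0447] turn units [0. 0. 0.] shift units after turn [10.22  5.25 -5.01]
```

Emit:
send_rows([
  [[0,0,-0.3],[0,0,0],-1],
  [[0,0,-0.7],[0,0,0],-1],
  [[0,0,-0.9],[0,0,0],-1],
  [[0,0,-0.9],[0,0,0],-1],
  [[0,0,-0.9],[0,0,0],-1],
  [[0,0,-0.8],[0,0,0],-1],
  [[0,0,-0.5],[0,0,0],-1],
  [[0,0,0],[0,0,0],-1],
])

```text
time_s: 15.25
ee_pos: [0.4366, -0.1642, 0.1963]
eef_rot: [3.139, 0.002, 1.704]
force: [0.2, 0.7, -2.9]
grip_width: 0.0618
grip_force: 25.0
```

Emit:
send_rows([
  [[0.5,0.25,0],[0,0,0],-1],
  [[0.9,0.45,0],[0,0,0],-1],
  [[1,0.5,0],[0,0,0],-1],
  [[1,0.5,0],[0,0,0],-1],
  [[1,0.5,0],[0,0,0],-1],
  [[1,0.5,0],[0,0,0],-1],
  [[1,0.5,0],[0,0,0],-1],
  [[1,0.5,0],[0,0,0],-1],
  [[1,0.5,0],[0,0,0],-1],
  [[0.9,0.5,0],[0,0,0],-1],
  [[0.6,0.35,0],[0,0,0],-1],
  [[0.35,0.2,0],[0,0,0],-1],
])

```text
time_s: 16.45
ee_pos: [0.551, 0.1631, 0.1929]
eef_rot: [-3.14, 0.0, 1.706]
force: [1.2, 0.3, -3.6]
grip_width: 0.0618
grip_force: 25.0
```

Emit:
send_rows([
  [[0,0,0],[0,0,0],-1],
  [[0,0,0],[0,0,0],-1],
])

```text
time_s: 16.65
ee_pos: [0.5508, 0.161, 0.1938]
eef_rot: [-3.14, 0.0, 1.704]
force: [-1.0, 0.2, -3.8]
grip_width: 0.0616
grip_force: 25.0
```

```bash
python3 -c "
from plan import *
plan(*cab(.568,.087),.067,.133+np.pi/2)"
```

```text
pos [0.5508 0.161  0.1938] turn units [-0.01  0.    0.  ] shift units after turn [0.01 0.02 4.23]
```

Emit:
send_rows([
  [[0,0,0.5],[0,0,0],-1],
  [[0,0,0.8],[0,0,0],-1],
  [[0,0,0.8],[0,0,0],-1],
  [[0,0,0.7],[0,0,0],-1],
  [[0,0,0.6],[0,0,0],-1],
  [[0,0,0.4],[0,0,0],-1],
  [[0,0,0.2],[0,0,0],-1],
  [[0,0,0.1],[0,0,0],-1],
  [[0,0,0],[0,0,0],-1],
  [[0,0,0],[0,0,0],-1],
])

```text
time_s: 17.65
ee_pos: [0.5515, 0.1617, 0.0721]
eef_rot: [3.14, -0.0, 1.704]
force: [-0.4, -0.7, -2.7]
grip_width: 0.0616
grip_force: 25.0
```

Emit:
send_rows([
  [[0,0,0.04],[0,0,0],-1],
  [[0,0,0.04],[0,0,0],-1],
  [[0,0,0.04],[0,0,0],-1],
  [[0,0,0],[0,0,0],-1],
])

```text
time_s: 18.05
ee_pos: [0.5511, 0.1617, 0.0676]
eef_rot: [-3.141, 0.0, 1.704]
force: [-0.3, -0.7, -2.8]
grip_width: 0.0614
grip_force: 25.0
```

Emit:
send_rows([
  [[0,0,0.03],[0,0,0],-1],
  [[0,0,0.03],[0,0,0],-1],
  [[0,0,0.03],[0,0,0],-1],
  [[0,0,0],[0,0,0],-1],
])

```text
time_s: 18.45
ee_pos: [0.5511, 0.1617, 0.0649]
eef_rot: [-3.141, 0.0, 1.704]
force: [-0.3, 0.1, -3.7]
grip_width: 0.0615
grip_force: 25.0
```

Emit:
send_rows([
  [[0,0,0.03],[0,0,0],-1],
  [[0,0,0.03],[0,0,0],-1],
  [[0,0,0],[0,0,0],-1],
])

```text
time_s: 18.75
ee_pos: [0.552, 0.1619, 0.0647]
eef_rot: [3.139, -0.0, 1.704]
force: [-1.5, -0.9, 8.7]
grip_width: 0.0614
grip_force: 25.0
```

Emit:
send_rows([
  [[0,0,0],[0,0,0],1],
  [[0,0,0],[0,0,0],1],
  [[0,0,0],[0,0,0],1],
  [[0,0,0],[0,0,0],1],
  [[0,0,-0.2],[0,0,0],1],
  [[0,0,-0.5],[0,0,0],1],
  [[0,0,-0.9],[0,0,0],1],
  [[0,0,-0.9],[0,0,0],1],
  [[0,0,-0.9],[0,0,0.6],1],
  [[0,0,-0.9],[0,0,1],1],
  [[0,0,0],[0,0,1],1],
  [[0,0,0],[0,0,1],1],
])

```text
time_s: 19.95
ee_pos: [0.5515, 0.1618, 0.1946]
eef_rot: [3.139, -0.001, 1.267]
force: [0.1, 0.4, -1.3]
grip_width: 0.0942
grip_force: 0.0
```

Emit:
send_rows([
  [[0,0,0],[0,0,1],1],
  [[0,0,0],[0,0,1],1],
  [[0,0,0],[0,0,1],1],
  [[0,0,0],[0,0,1],1],
  [[0,0,0],[0,0,1],1],
  [[0,0,0],[0,0,1],1],
  [[0,0,0],[0,0,1],1],
  [[0,0,0],[0,0,1],1],
  [[0,0,0],[0,0,0],1],
])

```text
time_s: 20.85
ee_pos: [0.5512, 0.1618, 0.1935]
eef_rot: [3.142, -0.001, 0.31]
force: [1.2, 0.5, -0.1]
grip_width: 0.0942
grip_force: 0.0
```

```bash
python3 -c "
from plan import *
plan(.54,-.215,.2,.315)
c=camera('scene');save(c,'s3')"
```

```text
pos [0.5512 0.1618 0.1935] turn units [ 0.   -0.01 -0.04] shift units after turn [-4.25 11.82 -0.22]
```

View pics/s3.png

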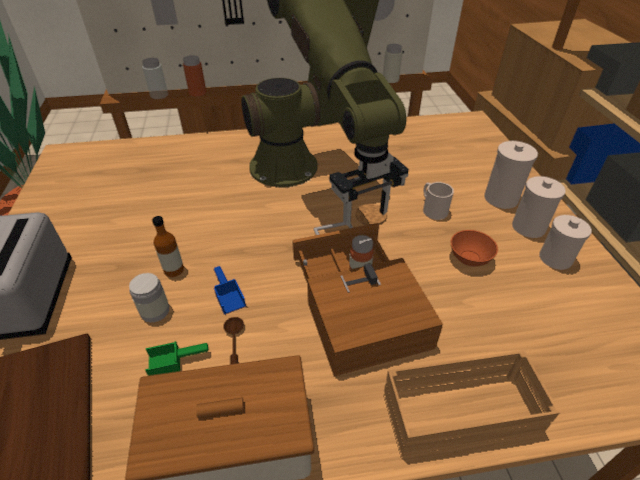

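The jar stands upright in the wide bay at (361,252), the tray is out and the scoop is unmoved at (229,292). Moving to hover over the scoop at a low speed.

Emit:
send_rows([
  [[-0.3,0.9,0],[0,0,0],1],
  [[-0.35,1,0],[0,0,0],1],
  [[-0.35,1,0],[0,0,0],1],
  [[-0.35,1,0],[0,0,0],1],
  [[-0.35,1,0],[0,0,0],1],
  [[-0.35,1,0],[0,0,0],1],
  [[-0.35,1,0],[0,0,0],1],
  [[-0.35,1,0],[0,0,0],1],
  [[-0.4,1,0],[0,0,0],1],
  [[-0.4,1,0],[0,0,0],1],
  [[-0.4,1,0],[0,0,0],1],
  [[-0.3,0.9,0],[0,0,0],1],
])

```text
time_s: 22.1
ee_pos: [0.5383, -0.2159, 0.193]
eef_rot: [3.141, -0.0, 0.316]
force: [0.5, 0.4, 0.6]
grip_width: 0.0937
grip_force: 0.0
```

Emit:
send_rows([
  [[0,0,0],[0,0,0],1],
  [[0,0,0],[0,0,0],0.3],
])

```text
time_s: 22.3
ee_pos: [0.5385, -0.2144, 0.1925]
eef_rot: [-3.141, -0.0, 0.314]
force: [-1.4, 0.1, 0.3]
grip_width: 0.0891
grip_force: 0.0
```

```bash
python3 -c "
from plan import *
plan(.551,-.215,.011,.315)
c=camera('wrist');save(c,'w4');import pickle;pickle.dump(c,open('w4.pkl','wb'))"
```

```text
pos [ 0.5385 -0.2144  0.1925] turn units [-0.   -0.   -0.01] shift units after turn [0.39 0.15 6.05]
```

View pics/w4.png

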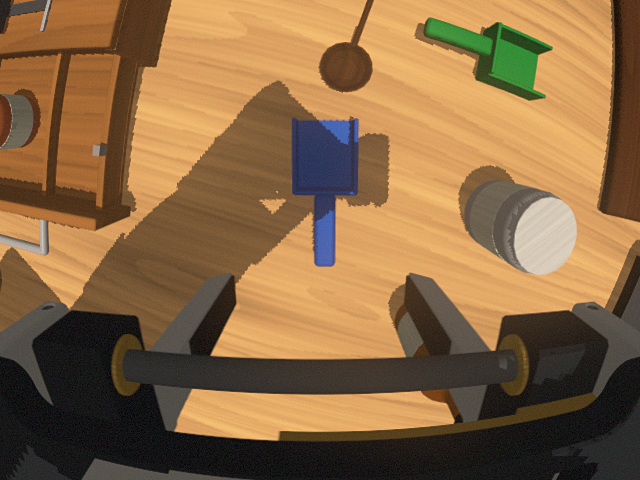

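The wrist view shows the blue scoop straight ahead, with its tail at (325,266) and the bowl's rear wall at (326,195). Bottle and can are clear of the fingers.

```bash
python3 -c "
from plan import *
import pickle;c=pickle.load(open('w4.pkl','rb'))
t=ray(c,325,267,.033);n=ray(c,325,197,.035);w=ray(c,325,193,.040);m=ray(c,326,119,.034)
d=w-t;print(t,n,w,m,'len',np.linalg.norm(d),'yaw',np.arctan2(*d[::-1]),np.arctan2(*(m-t)[::-1]))
d/=np.linalg.norm(d);g=(t+d*.048+w-d*.022)/2;print(g);plan(*g,.011,np.arctan2(*d[::-1]))"
```

```text
[ 0.50112102 -0.23232122] [ 0.56556813 -0.21112509] [ 0.5696377  -0.20971944] [ 0.63355124 -0.18989415] len 0.07214828720403878 yaw 0.318632746891113 0.31004133035563175
[ 0.547725   -0.21694784]
pos [ 0.5387 -0.2138  0.1925] turn units [-0.   -0.   -0.04] shift units after turn [0.25 0.2  6.05]
```

Emit:
send_rows([
  [[0.25,0.2,0.5],[0,0,0],0.2],
  [[0,0,0.9],[0,0,0],0.2],
  [[0,0,0.9],[0,0,0],0.2],
  [[0,0,0.9],[0,0,0],0.2],
  [[0,0,0.9],[0,0,0],0.2],
  [[0,0,0.8],[0,0,0],0.2],
  [[0,0,0.6],[0,0,0],0.2],
  [[0,0,0.4],[0,0,0],0.2],
  [[0,0,0.12],[0,0,0],0.2],
  [[0,0,0],[0,0,0],0.2],
  [[0,0,0],[0,0,0],-0.3],
  [[0,0,0],[0,0,0],-0.5],
], squeeze=15)

```text
time_s: 23.55
ee_pos: [0.5481, -0.2178, 0.0126]
eef_rot: [3.141, -0.001, 0.313]
force: [-0.3, -0.1, 0.2]
grip_width: 0.0438
grip_force: 0.0
```

Emit:
send_rows([
  [[0,0,0],[0,0,0],-0.7],
  [[0,0,0],[0,0,0],-1],
  [[0,0,0],[0,0,0],-1],
  [[0,0,0],[0,0,0],-1],
  [[0,0,0],[0,0,0],-1],
  [[0,0,0],[0,0,0],-1],
])

```text
time_s: 24.15
ee_pos: [0.5476, -0.2177, 0.0118]
eef_rot: [3.142, -0.0, 0.312]
force: [-1.3, 0.2, 2.1]
grip_width: 0.02
grip_force: 14.9
```

Emit:
send_rows([
  [[0,0,-0.3],[0,0,0],-1],
  [[0,0,-0.7],[0,0,0],-1],
  [[0,0,-0.9],[0,0,0],-1],
  [[0,0,-0.9],[0,0,0],-1],
  [[0,0,-0.9],[0,0,0.3],-1],
  [[0,0,-0.9],[0,0,0.6],-1],
  [[0,0,-0.7],[0,0,0.6],-1],
  [[0,0,0],[0,0,0],-1],
])

```text
time_s: 24.95
ee_pos: [0.5486, -0.2182, 0.1739]
eef_rot: [3.139, -0.004, 0.131]
force: [0.5, -0.4, -0.8]
grip_width: 0.0201
grip_force: 14.9
```

```bash
python3 -c "
from plan import *
plan(*cab(.546,-.021),.032,.133)"
```

```text
pos [ 0.5486 -0.2182  0.1739] turn units [ 0.02 -0.04 -0.01] shift units after turn [ 1.04 -8.93  4.73]
```

Emit:
send_rows([
  [[0.1,-0.5,0],[0,0,0],-1],
  [[0.1,-0.8,0],[0,0,0],-1],
  [[0.1,-0.9,0],[0,0,0],-1],
  [[0.1,-0.9,0],[0,0,0],-1],
  [[0.1,-0.9,0],[0,0,0],-1],
  [[0.1,-0.9,0],[0,0,0],-1],
  [[0.1,-0.9,0],[0,0,0],-1],
  [[0.1,-0.9,0],[0,0,0],-1],
  [[0.1,-0.9,0],[0,0,0],-1],
  [[0.1,-0.8,0],[0,0,0],-1],
  [[0.04,-0.53,0],[0,0,0],-1],
  [[0,0,0],[0,0,0],-1],
])

```text
time_s: 26.15
ee_pos: [0.5424, 0.054, 0.1696]
eef_rot: [-3.141, 0.002, 0.136]
force: [-0.9, -0.6, -0.4]
grip_width: 0.0199
grip_force: 14.9
```

```bash
python3 -c "
from plan import *
plan(*cab(.546,-.021),.032,.133)
c=camera('wrist');save(c,'w5');import pickle;pickle.dump(c,open('w5.pkl','wb'))"
```

```text
pos [0.5424 0.054  0.1696] turn units [-0.    0.01  0.02] shift units after turn [0.04 0.09 4.59]
```

View pics/w5.png

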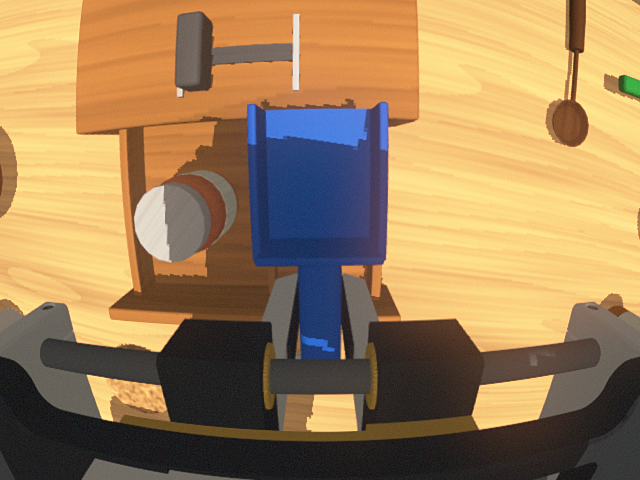

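The wrist view shows the scoop level in the grip, with its mouth corners at (252,104) and (384,102) and rear wall bottom at (320,262). The jar is upright at (185,215). I'll check the mouth and sides against the bay before lowering.

```bash
python3 -c "
from plan import *
import pickle;c=pickle.load(open('w5.pkl','rb'))
for n,u,v,z in(('mL',252,104,.192),('mR',384,102,.192),('rL',254,264,.198),('rR',386,262,.198),('cabfront',400,123,.1),('cabfrontL',100,133,.1),('outerwall in',374,272,.055),('panel back L',150,287,.086),('wallL inner',145,200,.055)):
  print(n,np.round(loc(ray(c,u,v,z)),4))"
```

```text
mL [0.6358 0.0098]
mR [ 0.6368 -0.0458]
rL [0.5675 0.0095]
rR [ 0.5686 -0.0475]
cabfront [ 0.6345 -0.0726]
cabfrontL [0.6355 0.1457]
outerwall in [ 0.514  -0.0648]
panel back L [0.5095 0.1202]
wallL inner [0.5769 0.1317]
```

Emit:
send_rows([
  [[-0.15,0.1,0],[0,0,0],-1],
  [[0,0,0.5],[0,0,0],-1],
  [[0,0,0.7],[0,0,0],-1],
  [[0,0,0.7],[0,0,0],-1],
  [[0,0,0.5],[0,0,0],-1],
  [[0,0,0.4],[0,0,0],-1],
  [[0,0,0.3],[0,0,0],-1],
  [[0,0,0.2],[0,0,0],-1],
  [[0,0,0],[0,0,0],-1],
])

```text
time_s: 27.1
ee_pos: [0.5389, 0.0482, 0.0712]
eef_rot: [-3.142, 0.001, 0.132]
force: [-0.3, 0.4, -0.9]
grip_width: 0.02
grip_force: 14.9
```

Emit:
send_rows([
  [[0,0,0.3],[0,0,0],-1],
  [[0,0,0.3],[0,0,0],-1],
  [[0,0,0.3],[0,0,0],-1],
  [[0,0,0.2],[0,0,0],-1],
  [[0,0,0],[0,0,0],-1],
])

```text
time_s: 27.6
ee_pos: [0.5386, 0.0484, 0.0376]
eef_rot: [-3.141, 0.002, 0.132]
force: [-0.5, -0.8, -1.2]
grip_width: 0.0196
grip_force: 14.9
```

Emit:
send_rows([
  [[0,0,0.06],[0,0,0],-1],
  [[0,0,0.06],[0,0,0],-1],
  [[0,0,0.05],[0,0,0],-1],
  [[0,0,0],[0,0,0],-1],
  [[0,0,0],[0,0,0],-1],
])

```text
time_s: 28.1
ee_pos: [0.5392, 0.0484, 0.0337]
eef_rot: [3.142, -0.0, 0.132]
force: [-0.3, 0.7, -1.9]
grip_width: 0.0199
grip_force: 14.9
```

Emit:
send_rows([
  [[0,0,0.04],[0,0,0],-1],
  [[0,0,0.03],[0,0,0],-1],
  [[0,0,0],[0,0,0],-1],
  [[0,0,0],[0,0,0],-0.25],
  [[0,0,0],[0,0,0],-0.25],
  [[0,0,0],[0,0,0],-0.25],
  [[0,0,0],[0,0,0],-0.25],
])

```text
time_s: 28.8
ee_pos: [0.5391, 0.0484, 0.0314]
eef_rot: [-3.142, 0.0, 0.132]
force: [0.9, 0.2, -0.2]
grip_width: 0.0353
grip_force: 0.0
```

Emit:
send_rows([
  [[0,0,-0.3],[0,0,0],-0.25],
  [[0,0,-0.6],[0,0,0],-0.25],
  [[0,0,-0.9],[0,0,0],-0.25],
  [[0,0,-0.9],[0,0,0],-0.25],
  [[0,0,-0.9],[0,0,0],-0.25],
  [[0,0,-0.9],[0,0,0],-0.25],
  [[0,0,-0.9],[0,0,0],-0.25],
  [[-0.6,0.9,-0.9],[0,0,0],-0.25],
  [[-0.6,0.9,0],[0,0,0],-0.25],
  [[-0.6,0.9,0],[0,0,0],-0.25],
  [[-0.6,0.9,0],[0,0,0],-0.25],
  [[-0.6,0.9,0],[0,0,0],-0.25],
])

```text
time_s: 30.0
ee_pos: [0.4669, -0.0983, 0.2212]
eef_rot: [3.141, -0.001, 0.133]
force: [-0.3, 0.1, 1.1]
grip_width: 0.0354
grip_force: 0.0
```

```bash
python3 -c "
from plan import *
c=camera('wrist')
s=camera('scene');d=camera('side')
w=cloud(s)
h=cv2.cvtColor(s['pixels'],cv2.COLOR_RGB2HSV)
for n,c2 in(('scene',s),('side',d)):
  w=cloud(c2);h=cv2.cvtColor(c2['pixels'],cv2.COLOR_RGB2HSV)
  b=(h[...,0]>105)&(h[...,0]<130)&(h[...,1]>150)&(np.hypot(w[...,0]-.56,w[...,1]-.05)<.15)
  q=w[b];l=np.array([loc(p) for p in q[:,:2]]);print(n,b.sum(),np.percentile(l,[1,50,99],axis=0).round(3).tolist(),np.percentile(q[:,2],[1,50,99]))
  m=(np.hypot(w[...,0]-.5515,w[...,1]-.162)<.05)&(w[...,2]>.105)&(w[...,2]<.14);t=w[m];print('jar top',t[:,2].max() if len(t) else 0,[loc(p) for p in [cv2.minEnclosingCircle(t[:,:2].astype(np.float32))[0]]])
o=np.hstack([c['pixels'][::1],s['pixels'][:, :]]);cv2.imwrite('pics/end.png',cv2.resize(o[...,::-1],(800,300),interpolation=cv2.INTER_AREA))
print(get_obs()['force'])"
```

```text
scene 337 [[0.478, -0.133], [0.565, -0.026], [0.591, 0.002]] [0.0243899  0.05411941 0.35604309]
jar top 0.11987363962235503 [array([0.56845494, 0.08089489])]
side 702 [[0.496, -0.052], [0.593, -0.032], [0.63, 0.012]] [0.01858807 0.04325364 0.05785138]
jar top 0.11792971031543392 [array([0.56790037, 0.08810499])]
[-0.56621081 -0.04195302 -0.24377502]
```

View pics/end.png

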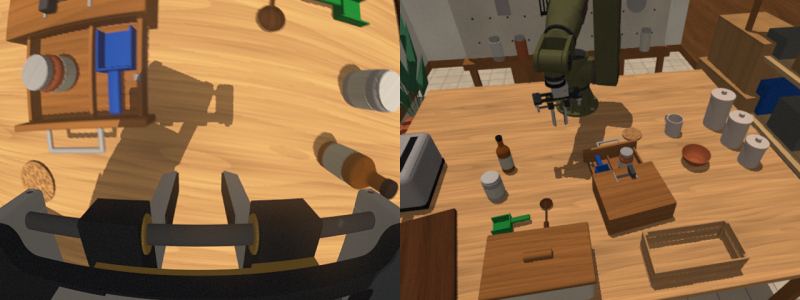

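The jar stands in the wide bay (left half, 50,72) and the scoop lies flat in the narrow bay (115,70). The tray is out, the catch is open and the bystanders are in place. Measured scoop x range is 0.496–0.630, within the bay, with its floor at about 0.019. The arm is clear, so I'm handing in.

```bash
python3 -c "
from station import *
print(hand_in())"
```

```text
the job is handed in; nothing more can be done
None
```

I handed the job in at about 30 s of the 72 s allowed: the catch is open, the tray is out to its stop, the jar stands upright in the wide bay, and the blue scoop lies flat in the narrow bay. The hand-in returned no verdict, so this rests on my own final camera check, which also showed the other things on the ledge where they were.

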